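Set up the sauce station: pots into their collars, covers nested

TASK

Set up the sauce station for service: stand each of the three white sauce pots upright in the steel collar that fits its size, right down on the plate. Park the black covers as they lie, upside down so that the food side stays off the worktop, in one nested stack: the medium cover inside the large one, and the small one inside the medium.

Things in the scene. Friction and masses are not known exactly. Their poses are not given: they have to be found in the camera images.
- large_pot: large white sauce pot: plain upright round cup, outer diameter 66, height 72, wall 3.5, the foot rounded in to 56 over the lowest 13, open at the top; loose, stands upright, grasped across its outside. Origin: centre of its underside, z up
- large_collar: steel collar for the large pot, does not move: flat square plate 104 x 104 on rubber feet, top 6 above the worktop, with an upright round ring on it, bore 76, flared at the mouth to about 90, ring top 32 above the worktop. The pot stands inside the ring on the plate. Origin: centre of the ring, at worktop height, z up
- medium_pot: medium white sauce pot: plain upright round cup, outer diameter 54, height 72, wall 3.5, the foot rounded in to 44 over the lowest 13, open at the top; loose, stands upright, grasped across its outside. Origin: centre of its underside, z up
- medium_collar: steel collar for the medium pot, does not move: flat square plate 94 x 94 on rubber feet, top 6 above the worktop, with an upright round ring on it, bore 64, flared at the mouth to about 78, ring top 32 above the worktop. The pot stands inside the ring on the plate. Origin: centre of the ring, at worktop height, z up
- small_pot: small white sauce pot: plain upright round cup, outer diameter 42, height 72, wall 3.5, the foot rounded in to 32 over the lowest 13, open at the top; loose, stands upright, grasped across its outside. Origin: centre of its underside, z up
- small_collar: steel collar for the small pot, does not move: flat square plate 84 x 84 on rubber feet, top 6 above the worktop, with an upright round ring on it, bore 52, flared at the mouth to about 66, ring top 32 above the worktop. The pot stands inside the ring on the plate. Origin: centre of the ring, at worktop height, z up
- large_cover: large black domed pot cover, loose, upside down like a small dish: stands on its disc knob (38 diameter, 13 high); the dome widens to an upright skirt, outer diameter 76, from height 30 to the rim at 40; wall 3; flat floor inside at 17, about 54 across. Nested, each cover stands 17 higher than the one below. Stays where it lies. Origin: centre of the knob's underside, z up
- medium_cover: medium black domed pot cover, loose, upside down like a small dish: stands on its disc knob (32 diameter, 13 high); the dome widens to an upright skirt, outer diameter 63, from height 30 to the rim at 40; wall 3; flat floor inside at 17, about 41 across. Nested, each cover stands 17 higher than the one below. Grasp across the skirt near the rim. Origin: centre of the knob's underside, z up
- small_cover: small black domed pot cover, loose, upside down like a small dish: stands on its disc knob (26 diameter, 13 high); the dome widens to an upright skirt, outer diameter 51, from height 30 to the rim at 40; wall 3; flat floor inside at 17, about 29 across. Nested, each cover stands 17 higher than the one below. Grasp across the skirt near the rim. Origin: centre of the knob's underside, z up
Mind the look-alikes: they are no part of the job. What is shaped like the medium_cover but green or yellow is not meant.

How it is judged:
By the outcome, as a careful person would: the job done as asked, in the order asked, and still so for the second after the job is handed in, with the robot touching nothing.
It also fails if it takes over 144 s, if anything falls off the work surface, if the arm or the gripper's body presses on something with over 40 N, if the wrist force passes 120 N, or if a joint passes its speed limit or range.

ROBOT

A 6-joint arm with a two-finger parallel gripper is mounted at the origin on a cart in front of the work surface, level with it; the furniture and walls round the work are solid. World frame = base frame: x ahead of the robot, y to its left, z up, the work surface at z = 0. Lengths are in m, angles in rad, forces in N, time in s.
With the tool pointing down it reaches from about 0.35 to 0.975 m from the base axis. Payload 4.9 kg.
Tool frame: the origin (TCP) lies at the very end of the fingers, on their centre line; the grasp point (between the pads) lies 19 mm behind it; z points along the fingers, y is the line along which they close (so a half turn about z gives the same grasp; the last joint's range is limited). The gripper opens to 85 mm and grips with 20 to 120 N. Pads are 22 mm wide; open, the fingers measure 114 mm over their backs; the gripper's body (76 mm by 85 mm) begins 54 mm behind the grasp point. The pads swing forward as they close: fully open they stand 13 mm farther back than shut.
Start: joints at [1.221, 0.053, 1.613, -0, 1.476, -0.119], TCP at [0.143, 0.608, 0.231] pointing down, gripper open.
Joint ranges: [-3.01, 3.01], [-1.01, 2.22], [0.06, 2.58], [-1.02, 4.17], [0.09, 2.62], [-3.14, 3.14]. Speed limits (rad/s): [2.57, 2.57, 3.14, 3.14, 3.14, 3.14].

INTERFACE

Orientations are given as a unit quaternion [w, x, y, z].
In Python, from plant import state, optics, ticket, nets gives the robot as it stands. The module is installed in compiled form; this text tells all that it offers.
- The arm moves only by the shell command python3 -m inch 'ROWS' [OPENING]. ROWS is JSON, a list of rows, each an object of numbers: "dx", "dy", "dz": the shift along the tool's x, y, z as a fraction of full scale; "rx", "ry", "rz": the turn, a rotation vector about the tool's x, y, z as a fraction of full scale. In form: [{"dx": .., "dy": .., "dz": .., "rx": .., "ry": .., "rz": ..}, ...]. A call has 1 to 5 rows; each row is the pose to reach, as a shift and turn from the pose commanded when the call began, along the tool's axes at that moment; what a row does not reach only later rows make up. Full scale, the value 1, is 0.8 m for a shift and 1.5 rad for a turn. A row lasts 1/10 s, in which the tool goes at most 50 mm and 8.59 degrees, less where a joint would pass 70% of its speed; a pose out of reach is approached as far as the arm can. A call with a number of a shift or a turn outside -1 to 1 is refused whole. A call with a gripper value outside its range is refused whole. OPENING is the opening, from -1 (shut) to 1 (fully open), set as the call begins (- or left out, the last holds). The fingers move at their own pace and stop on an object; the grip force is fixed at half the most. Time passes only in rows, so rows that repeat a pose let the fingers close. It gives the time, the measured TCP pose, the force, the opening and the grip force at its end, in the units of the state.
- state(): the state, without advancing time (a new reading comes with each control period).
- optics.grab_frame(name): name is "scene" or "top"; returns the picture (384x512x3 uint8, red, green, blue); there is no depth.
- optics.camera_info(name): a dict with "fx", "fy", "cx", "cy" (pixels), "k1" (the pictures are not rectified: a ray, as slopes to the right and down, at radius r is drawn at 1 + k1 r^2 times it, then the intrinsics apply), "R" (3x3) and "t" (3): a world point X has camera coordinates R X + t. Camera axes: x right, y down, z forward; pixel columns grow to the right and rows downward; lengths in m; the calibration is good to about 2 mm. A picture is of the moment at which its call begins. camera_info takes no time and is no camera call.
- ticket.job_done(): hands the job in; it is judged then, once.
Trained networks look in the newest picture that a camera, given by its name, has taken for a name from the list of things; names that differ only in an ending like _2 or _b are one class to them, and where a whole thing is asked for, a point or a joint stands for the part that bears it (a point fixed in the world has none). Each returns a list of dicts, best first, with "confidence" (0 to 1); they miss things now and then, are a little off and sometimes report something else, mostly with a low value. They report only what shows in the picture. A call takes as long as a camera call. They do not tell look-alikes from the thing itself.
- nets.boxes_of(camera, name): "bbox" ([centre column, centre row, width, height] in pixels, round what is visible of it).
- nets.outline_of(camera, name): "pixels" (384x512 bool, what is visible of it) and "bbox" ([centre column, centre row, width, height] in pixels, round what is visible of it).
The state is a dict: "time": time; "joint_pos": joint angles; "joint_vel": joint speeds; "joint_efforts": joint torques, N m; "tool_pos": TCP position; "tool_rot": TCP orientation; "contact_force": force on the tool from outside, world axes, zero at the start; "ft_torque": the same for the moment, N m; "gripper_width": opening from 0.0 (shut) to 1.0 (fully open); "grasp_force": force on a finger pad.
Only numpy, scipy, OpenCV 4.12 (cv2) and the standard library are available. Lean on these libraries where they do the work, as an engineer would, in place of code of your own. Each camera call takes 0.05 s, during which the arm holds its last target. There are 200 camera calls.

## Working session

There is one attempt and no reset: what is moved stays moved. The work goes in short steps, Python scripts to look and compute and a shell command to move; the robot and the scene stay as the last step left them, time stands still between calls to the robot, and variables do not carry over. Pictures are saved under pics/ and viewed, at most 14 in all, crops included, and the job is handed in when it is done.

```bash
mkdir -p pics
python3 - <<'E'
from plant import state, optics, nets
import cv2,json
for c in("scene","top"):
    im=optics.grab_frame(c); cv2.imwrite(f"pics/{c}0.png",im[:,:,::-1])
    i=optics.camera_info(c); print(c,{k:(v.tolist() if hasattr(v,'tolist') else v) for k,v in i.items()})
    for n in "large_pot medium_pot small_pot large_collar medium_collar small_collar large_cover medium_cover small_cover".split():
        print(n,[([round(float(x)) for x in d["bbox"]],round(float(d["confidence"]),2)) for d in nets.boxes_of(c,n)])
s=state();print(s)
E
```

```text
scene {'fx': 351.3060278218556, 'fy': 351.3060278218556, 'cx': 250.39497614561003, 'cy': 194.68597526543584, 'k1': -0.08475746393226426, 'R': [[0.9002522017137402, -0.43524578226379135, 0.010348059293568848], [-0.27959928102445086, -0.5962090841130155, -0.7525682494443471], [0.3337217633900629, 0.6746079135636484, -0.6584329484443558]], 't': [-0.4908432622898647, 0.1593052977939581, 1.0911543832750563]}
large_pot [([205, 171, 14, 28], 0.76)]
medium_pot [([227, 198, 13, 24], 0.66)]
small_pot [([238, 229, 17, 23], 0.59)]
large_collar [([227, 151, 32, 23], 0.85), ([206, 171, 15, 26], 0.38)]
medium_collar [([294, 258, 41, 34], 0.91)]
small_collar [([248, 175, 23, 21], 0.55)]
large_cover [([273, 211, 19, 16], 0.62)]
medium_cover [([249, 273, 20, 21], 0.78), ([348, 263, 23, 22], 0.61), ([304, 196, 15, 12], 0.56)]
small_cover []
top {'fx': 445.70856750993374, 'fy': 445.70856750993374, 'cx': 248.76654923816022, 'cy': 191.63362624605884, 'k1': 0.016283718122389598, 'R': [[0.02739905444210453, -0.9994445613329511, 0.018969993085504656], [-0.9811681100949395, -0.03051816866914264, -0.1907296020
[... 586 characters left out ...]
joint_pos': array([ 1.22098754e+00,  5.26942763e-02,  1.61290266e+00, -1.52305220e-05,
        1.47599733e+00, -1.18967698e-01]), 'joint_vel': array([ 0.00070444, -0.00244561, -0.00161454, -0.00243097, -0.00017559,
       -0.00133083]), 'joint_efforts': array([-1.58688614e-03, -3.93704188e+01, -3.70464993e+01, -2.77354529e-04,
        5.56363284e-04,  2.77266594e-06]), 'tool_pos': array([0.14297505, 0.60840659, 0.23130554]), 'tool_rot': array([ 7.18718982e-06,  1.15163729e-01,  9.93346523e-01, -2.54210938e-06]), 'contact_force': array([-0.58300248, -0.33177096, -0.48841199]), 'ft_torque': array([-0.00926913,  0.01247604, -0.01294628]), 'grasp_force': 0.0, 'gripper_width': 1.0018332396002003}
```

Run:
```python
import cv2
a=cv2.imread("pics/top0.png")[90:290,70:430];cv2.imwrite("pics/t0c.png",cv2.resize(a,None,fx=2.2,fy=2.2,interpolation=cv2.INTER_CUBIC))
a=cv2.imread("pics/scene0.png")[120:320,120:400];cv2.imwrite("pics/s0c.png",cv2.resize(a,None,fx=2.8,fy=2.8,interpolation=cv2.INTER_CUBIC))
```

```text
(no output)
```

View pics/t0c.png

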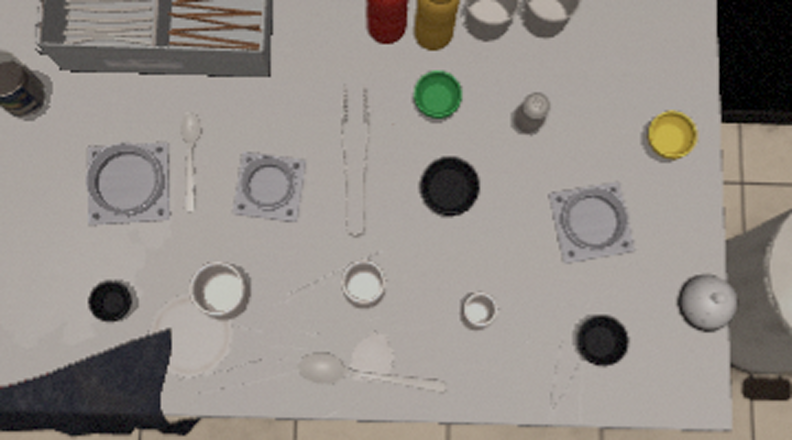

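View pics/s0c.png

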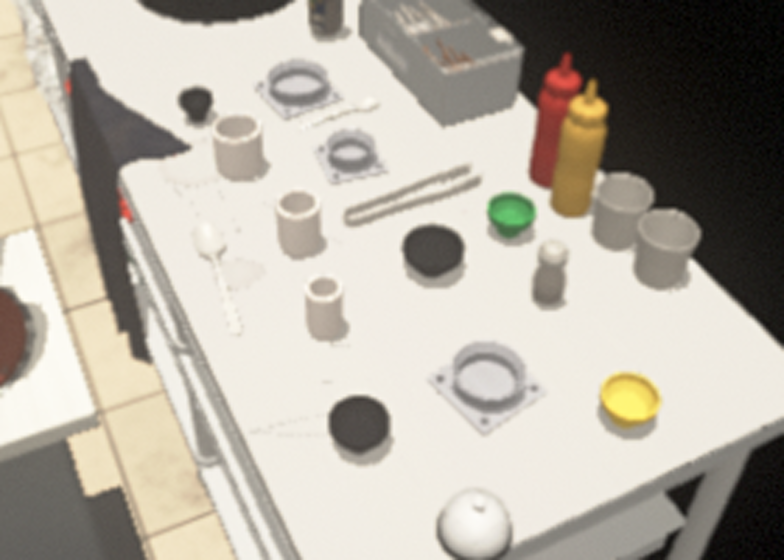

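The top view shows black covers at about (274,175) for the large, (343,244) for the medium and (119,228) for the small. The green and yellow look-alikes are at (270,133) and (377,156). The pots are at (168,221), (234,220) and (286,231). The scene view agrees, with no occlusions.

```bash
cat > loc.py <<'E'
import numpy as np, cv2
from scipy.optimize import least_squares
from plant import optics, nets
D={'large':(66,104,90,76,38),'medium':(54,94,78,63,32),'small':(42,84,66,51,26)}
def model(name):
    s,k=name.split('_'); p,pl,fl,cv,kn=[v/2000 for v in D[s]]
    if k=='pot': pr=[(p-.005,0),(p,.013),(p,.072)]
    elif k=='collar': pr=[(fl,.032)]
    else: pr=[(kn,0),(kn,.013),(cv,.030),(cv,.040)]
    a=np.linspace(0,2*np.pi,90,endpoint=False)
    P=np.vstack([np.c_[r*np.cos(a),r*np.sin(a),0*a+z] for r,z in pr])
    if k=='collar':
        q=np.array([[1,1],[1,-1],[-1,-1],[-1,1]])*pl
        P=np.vstack([P,np.c_[q,[.006]*4]])
    return P
def project(ci,X):
    c=X@np.array(ci['R']).T+np.array(ci['t']); s=c[:,:2]/c[:,2:]
    s=s*(1+ci['k1']*(s**2).sum(1,keepdims=True))
    return s*[ci['fx'],ci['fy']]+[ci['cx'],ci['cy']]
def cen(pts):
    m=cv2.moments(cv2.convexHull(pts.astype(np.float32))); return np.array([m['m10'],m['m01']])/m['m00'],m['m00']
def meas(cam,name,guess=None,z=0.):
    """outline nearest the guess pixel (or best) -> centroid"""
    o=nets.outline_of(cam,name)
    o=[d for d in o if guess is None or np.hypot(*(np.array(d['bbox'][:2])-guess))<12]
    if not o: return None
    y,x=np.nonzero(o[0]['pixels']); return np.array([x.mean(),y.mean()]),len(x)
def solve(name,ms,z=0.,x0=(.5,.3)):
    P=model(name); cis={c:optics.camera_info(c) for c in ms}
    f=lambda q: np.hstack([(cen(project(cis[c],P+[q[0],q[1],z]))[0]-ms[c][0])*1.0 for c in ms])
    r=least_squares(f,x0); return r.x,r.fun
E
python3 - <<'E'
from loc import *
G={'medium_cover':((343,244),(249,273)),'small_cover':((119,228),None)}
for c in("top","scene"): optics.grab_frame(c)
for n in [s+k for k in('_pot','_collar','_cover') for s in('large','medium','small')]:
    g=G.get(n,(None,None)); m={}
    for c,gg in zip(("top","scene"),g):
        if n=='small_cover' and c=='scene': gg=(190,158)
        r=meas(c,n,gg)
        if r: m[c]=r
    if not m: print(n,'none');continue
    t=[]
    for cc in ([c] for c in m): t.append((cc[0],(solve(n,{cc[0]:m[cc[0]]})[0]*1000).round(1),m[cc[0]][1]))
    q,f=solve(n,m); print(n,(q*1000).round(1),f.round(1),t)
E
```

```text
large_pot [430.2 160.2] [ 0.3 -0.3 -0.6 -0.4] [('top', array([429.3, 160.9]), 546), ('scene', array([431.3, 157.1]), 358)]
medium_pot [445.  -14.3] [ 0.1 -0.2 -0.4 -0.2] [('top', array([444.3, -13.9]), 332), ('scene', array([445.7, -15.8]), 365)]
small_pot [ 414.  -157.9] [-0.1 -0.3 -0.2  0.3] [('top', array([ 413.3, -158.2]), 228), ('scene', array([ 415.2, -156.8]), 313)]
large_collar [571.  294.6] [ 0.1 -0.1 -0.2  0.2] [('top', array([570.7, 294.8]), 1293), ('scene', array([573.6, 295.8]), 399)]
medium_collar [ 538.  -308.5] [ 0.6 -0.3 -0.8 -0.1] [('top', array([ 539.5, -278.1]), 999), ('scene', array([ 521.1, -298.2]), 842)]
small_collar [572.9 112. ] [ 0.3 -0.2 -0.4 -0.4] [('top', array([572.4, 112.7]), 878), ('scene', array([573.1, 109.2]), 311)]
large_cover [ 574.7 -120.4] [ 0.2 -0.4 -0.6 -0. ] [('top', array([ 573.4, -119.9]), 578), ('scene', array([ 576.5, -121.4]), 328)]
medium_cover [ 383.9 -314.4] [-0. -0.] [('scene', array([ 383.9, -314.4]), 345)]
small_cover [414.7 295.9] [ 0.3 -0.6 -0.8 -0.3] [('top', array([413.1, 296.5]), 298), ('scene', array([417. , 292.2]), 144)]
```

```bash
sed -i "s/least_squares(f,x0)/least_squares(f,x0,diff_step=1e-2)/; s/.astype(np.float32)))/.astype(np.float32)))/" loc.py
python3 - <<'E'
from loc import *
G={'medium_cover':((343,244),(249,273)),'small_cover':((119,228),(190,158))}
for c in("top","scene"): optics.grab_frame(c)
for n in [s+k for k in('_pot','_collar','_cover') for s in('large','medium','small')]:
    m={}
    for c,gg in zip(("top","scene"),G.get(n,(None,None))):
        r=meas(c,n,gg)
        if r: m[c]=r
    if not m: print(n,'none');continue
    x0=(.45,-.25) if n in('medium_collar','medium_cover') else (.5,.1)
    t=[(c,(solve(n,{c:m[c]},x0=x0)[0]*1000).round(1),m[c][1]) for c in m]
    q,f=solve(n,m,x0=x0); print(n,(q*1000).round(1),f.round(1),t)
E
```

```text
large_pot [430.3 161.3] [ 0.2 -0.4 -0.6  0. ] [('top', array([429.3, 161.6]), 553), ('scene', array([432.4, 160.4]), 375)]
medium_pot [444.1 -15.9] [ 0.4 -0.5 -0.7 -0.2] [('top', array([442.8, -15. ]), 363), ('scene', array([445.8, -18.1]), 320)]
small_pot [ 414.  -157.8] [ 0.4 -0.6 -0.8 -0.2] [('top', array([ 412.4, -156.7]), 248), ('scene', array([ 416. , -159.5]), 283)]
large_collar [571.3 294. ] [-0.  -0.   0.   0.1] [('top', array([571.3, 293.9]), 1322), ('scene', array([571.5, 294.7]), 422)]
medium_collar [ 539.9 -308.2] [ 0.5 -0.3 -0.5 -0.4] [('top', array([ 539.1, -306.7]), 1015), ('scene', array([ 540.3, -310.3]), 860)]
small_collar [584.1 262.8] [ 11.4  -4.2 -13.4 -21.4] [('top', array([570.8, 294.1]), 1302), ('scene', array([573.7, 109.5]), 346)]
large_cover [ 575. -120.] [ 0.2 -0.3 -0.4  0. ] [('top', array([ 574.1, -119.6]), 555), ('scene', array([ 576.4, -120.4]), 333)]
medium_cover [ 384.9 -313.1] [ 0.4 -0.4 -0.5 -0.3] [('top', array([ 383.8, -312. ]), 444), ('scene', array([ 385.9, -314.6]), 372)]
small_cover [413.9 297. ] [ 0. -0.] [('top', array([413.9, 297. ]), 286)]
```

```bash
python3 -m inch '[{"rz":-0.077},{"rz":-0.154},{"rz":-0.154}]' 1
python3 -m inch '[{"dx":-0.12,"dy":-0.186},{"dx":-0.12,"dy":-0.186},{"dx":-0.12,"dy":-0.186},{"dx":-0.12,"dy":-0.186}]'
python3 -m inch '[{"dx":-0.12,"dy":-0.186},{"dx":-0.12,"dy":-0.186},{"dx":-0.12,"dy":-0.186},{"dx":-0.12,"dy":-0.186}]'
python3 -m inch '[{"dx":-0.119,"dy":-0.187},{"dx":-0.119,"dy":-0.187},{"dx":-0.119,"dy":-0.187},{"dx":-0.119,"dy":-0.187},{"dx":-0.119,"dy":-0.187}]'
python3 - <<'E'
from plant import *
from plant import optics
import cv2
cv2.imwrite("pics/t1.png",cv2.resize(optics.grab_frame("scene")[60:300,60:360,::-1],None,fx=2.4,fy=2.4))
E
```

```text
validation failed for argument at $[0]...
validation failed for argument at $[0]...
validation failed for argument at $[0]...
validation failed for argument at $[0]...
```

View pics/t1.png

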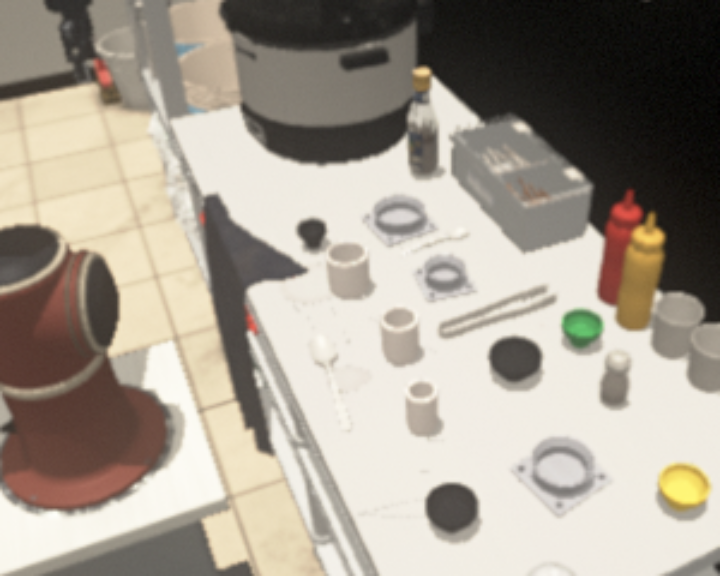

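The dark thing is a cloth hanging over the front edge, and it lies flat. The rows were refused because each one needs all six fields.

```bash
python3 -m inch '[{"dx":0,"dy":0,"dz":0,"rx":0,"ry":0,"rz":-0.077},{"dx":0,"dy":0,"dz":0,"rx":0,"ry":0,"rz":-0.154},{"dx":0,"dy":0,"dz":0,"rx":0,"ry":0,"rz":-0.154}]' 1
python3 -m inch '[{"dx":-0.12,"dy":-0.186,"dz":0,"rx":0,"ry":0,"rz":0},{"dx":-0.12,"dy":-0.186,"dz":0,"rx":0,"ry":0,"rz":0},{"dx":-0.12,"dy":-0.186,"dz":0,"rx":0,"ry":0,"rz":0},{"dx":-0.12,"dy":-0.186,"dz":0,"rx":0,"ry":0,"rz":0}]'
```

```text
time: 3.35
tool_pos: [0.1429, 0.6084, 0.2313]
tool_rot: [-0.0, -0.0, 1.0, 0.0]
contact_force: [-0.1, -0.3, -0.7]
gripper_width: 1.001
grasp_force: 0.0
time: 3.75
tool_pos: [0.2402, 0.4572, 0.2313]
tool_rot: [0.0, 0.002, 1.0, -0.0]
contact_force: [-0.4, 1.5, -0.3]
gripper_width: 1.001
grasp_force: 0.0
```

```bash
python3 -m inch '[{"dx":-0.12,"dy":-0.186,"dz":0,"rx":0,"ry":0,"rz":0},{"dx":-0.12,"dy":-0.186,"dz":0,"rx":0,"ry":0,"rz":0},{"dx":-0.12,"dy":-0.186,"dz":0,"rx":0,"ry":0,"rz":0},{"dx":-0.12,"dy":-0.186,"dz":0,"rx":0,"ry":0,"rz":0}]'
python3 -m inch '[{"dx":-0.119,"dy":-0.187,"dz":0,"rx":0,"ry":0,"rz":0},{"dx":-0.119,"dy":-0.187,"dz":0,"rx":0,"ry":0,"rz":0},{"dx":-0.119,"dy":-0.187,"dz":0,"rx":0,"ry":0,"rz":0},{"dx":-0.119,"dy":-0.187,"dz":0.05,"rx":0,"ry":0,"rz":0},{"dx":-0.119,"dy":-0.187,"dz":0.1,"rx":0,"ry":0,"rz":0}]'
```

```text
time: 4.15
tool_pos: [0.3364, 0.3083, 0.2316]
tool_rot: [0.001, 0.003, 1.0, -0.0]
contact_force: [1.0, 0.3, 0.2]
gripper_width: 0.994
grasp_force: 0.0
time: 4.65
tool_pos: [0.4333, 0.1587, 0.1525]
tool_rot: [0.003, 0.004, 1.0, 0.0]
contact_force: [0.1, 0.8, -0.8]
gripper_width: 1.001
grasp_force: 0.0
```

```bash
python3 -m inch '[{"dx":0,"dy":0,"dz":0,"rx":0,"ry":0,"rz":0},{"dx":0,"dy":0,"dz":0.05,"rx":0,"ry":0,"rz":0},{"dx":0,"dy":0,"dz":0.1,"rx":0,"ry":0,"rz":0},{"dx":0,"dy":0,"dz":0.144,"rx":0,"ry":0,"rz":0},{"dx":0,"dy":0,"dz":0.144,"rx":0,"ry":0,"rz":0}]'
python3 -m inch '[{"dx":0,"dy":0,"dz":0,"rx":0,"ry":0,"rz":0},{"dx":0,"dy":0,"dz":0,"rx":0,"ry":0,"rz":0},{"dx":0,"dy":0,"dz":0,"rx":0,"ry":0,"rz":0}]' -1
python3 -m inch '[{"dx":0,"dy":0,"dz":0,"rx":0,"ry":0,"rz":0},{"dx":0,"dy":0,"dz":0,"rx":0,"ry":0,"rz":0},{"dx":0,"dy":0,"dz":0,"rx":0,"ry":0,"rz":0}]'
```

```text
time: 5.15
tool_pos: [0.4267, 0.1612, 0.0329]
tool_rot: [-0.004, -0.0, 1.0, -0.001]
contact_force: [-0.7, 0.2, -0.3]
gripper_width: 1.002
grasp_force: 0.0
time: 5.45
tool_pos: [0.4332, 0.1621, 0.0399]
tool_rot: [0.003, -0.0, 1.0, 0.001]
contact_force: [0.3, 0.4, 4.4]
gripper_width: 0.742
grasp_force: 66.6
time: 5.75
tool_pos: [0.4333, 0.1621, 0.0399]
tool_rot: [0.003, -0.0, 1.0, 0.001]
contact_force: [-0.4, 0.1, 7.8]
gripper_width: 0.743
grasp_force: 66.8
```

```bash
python3 -m inch '[{"dx":0,"dy":0,"dz":-0.05,"rx":0,"ry":0,"rz":0},{"dx":0,"dy":0,"dz":-0.1,"rx":0,"ry":0,"rz":0},{"dx":0,"dy":0,"dz":-0.125,"rx":0,"ry":0,"rz":0}]'
python3 -m inch '[{"dx":-0.044,"dy":0.041,"dz":0,"rx":0,"ry":0,"rz":0},{"dx":-0.088,"dy":0.082,"dz":0,"rx":0,"ry":0,"rz":0},{"dx":-0.132,"dy":0.124,"dz":0,"rx":0,"ry":0,"rz":0},{"dx":-0.176,"dy":0.165,"dz":0,"rx":0,"ry":0,"rz":0},{"dx":-0.176,"dy":0.165,"dz":0,"rx":0,"ry":0,"rz":0}]'
python3 -m inch '[{"dx":0,"dy":0,"dz":0,"rx":0,"ry":0,"rz":0},{"dx":0,"dy":0,"dz":0,"rx":0,"ry":0,"rz":0}]'
python3 - <<'E'
from loc import *
from plant import state
for c in("top","scene"): optics.grab_frame(c)
m={c:meas(c,'large_pot') for c in("top","scene")}
z=state()['tool_pos'][2]-.040
print(m,[(c,solve('large_pot',{c:m[c]},z,(.57,.29))[0]) for c in m if m[c]])
E
```

```text
time: 6.05
tool_pos: [0.4323, 0.1618, 0.1411]
tool_rot: [0.003, -0.0, 1.0, 0.001]
contact_force: [0.4, 0.4, -1.1]
gripper_width: 0.74
grasp_force: 67.6
time: 6.55
tool_pos: [0.5739, 0.2965, 0.1352]
tool_rot: [0.0, -0.001, 1.0, 0.001]
contact_force: [-0.1, -0.1, -2.9]
gripper_width: 0.743
grasp_force: 67.6
time: 6.75
tool_pos: [0.5705, 0.293, 0.1365]
tool_rot: [-0.0, -0.0, 1.0, -0.0]
contact_force: [-0.6, -1.0, -1.5]
gripper_width: 0.735
grasp_force: 67.6
{'top': (array([124.52857143, 168.45714286]), 70), 'scene': (array([222.77102804, 126.91588785]), 214)} [('top', array([0.5502871 , 0.26670636])), ('scene', array([0.55904027, 0.2816462 ]))]
```

```bash
python3 -m inch '[{"dx":-0.002,"dy":0.001,"dz":0.035,"rx":0,"ry":0,"rz":0},{"dx":-0.002,"dy":0.001,"dz":0.07,"rx":0,"ry":0,"rz":0},{"dx":-0.002,"dy":0.001,"dz":0.085,"rx":0,"ry":0,"rz":0},{"dx":-0.002,"dy":0.001,"dz":0.095,"rx":0,"ry":0,"rz":0},{"dx":-0.002,"dy":0.001,"dz":0.1,"rx":0,"ry":0,"rz":0}]'
python3 -m inch '[{"dx":0,"dy":0,"dz":0.004,"rx":0,"ry":0,"rz":0},{"dx":0,"dy":0,"dz":0.008,"rx":0,"ry":0,"rz":0},{"dx":0,"dy":0,"dz":0.011,"rx":0,"ry":0,"rz":0},{"dx":0,"dy":0,"dz":0.011,"rx":0,"ry":0,"rz":0}]'
```

```text
time: 7.45
tool_pos: [0.5727, 0.294, 0.0562]
tool_rot: [0.0, 0.0, 1.0, 0.0]
contact_force: [0.4, 0.7, -2.4]
gripper_width: 0.743
grasp_force: 67.6
time: 7.85
tool_pos: [0.5727, 0.2941, 0.0474]
tool_rot: [0.0, -0.0, 1.0, 0.0]
contact_force: [0.1, 0.2, -2.3]
gripper_width: 0.741
grasp_force: 67.6
```

```bash
python3 -m inch '[{"dx":0,"dy":0,"dz":0.001,"rx":0,"ry":0,"rz":0},{"dx":0,"dy":0,"dz":0.001,"rx":0,"ry":0,"rz":0},{"dx":0,"dy":0,"dz":0.001,"rx":0,"ry":0,"rz":0},{"dx":0,"dy":0,"dz":0.001,"rx":0,"ry":0,"rz":0}]' 1
python3 -m inch '[{"dx":0,"dy":0,"dz":-0.03,"rx":0,"ry":0,"rz":0},{"dx":0,"dy":0,"dz":-0.08,"rx":0,"ry":0,"rz":0},{"dx":0,"dy":0,"dz":-0.13,"rx":0,"ry":0,"rz":0},{"dx":0,"dy":0,"dz":-0.13,"rx":0,"ry":0,"rz":0}]'
python3 -m inch '[{"dx":0.02,"dy":-0.0485,"dz":0,"rx":0,"ry":0,"rz":0},{"dx":0.04,"dy":-0.097,"dz":0,"rx":0,"ry":0,"rz":0},{"dx":0.06,"dy":-0.1455,"dz":0,"rx":0,"ry":0,"rz":0},{"dx":0.08,"dy":-0.1935,"dz":0,"rx":0,"ry":0,"rz":0}]'
python3 -m inch '[{"dx":0.02,"dy":-0.0485,"dz":0,"rx":0,"ry":0,"rz":0},{"dx":0.04,"dy":-0.097,"dz":0,"rx":0,"ry":0,"rz":0},{"dx":0.06,"dy":-0.1455,"dz":0,"rx":0,"ry":0,"rz":0},{"dx":0.08,"dy":-0.1935,"dz":0,"rx":0,"ry":0,"rz":0},{"dx":0.08,"dy":-0.1935,"dz":0,"rx":0,"ry":0,"rz":0}]'
python3 -m inch '[{"dx":0,"dy":0,"dz":0,"rx":0,"ry":0,"rz":0},{"dx":0,"dy":0,"dz":0,"rx":0,"ry":0,"rz":0}]'
python3 - <<'E'
from plant import optics
import cv2
a=optics.grab_frame("scene")[110:240,170:330,::-1]; b=optics.grab_frame("top")[130:260,90:250,::-1]
cv2.imwrite("pics/p1.png",cv2.resize(cv2.hconcat([a,b]),None,fx=2.5,fy=2.5))
E
```

```text
time: 8.25
tool_pos: [0.5729, 0.2942, 0.0469]
tool_rot: [0.0, -0.0, 1.0, 0.0]
contact_force: [-0.7, 0.2, 0.3]
gripper_width: 1.001
grasp_force: 0.0
time: 8.65
tool_pos: [0.5768, 0.2957, 0.159]
tool_rot: [0.006, -0.0, 1.0, 0.002]
contact_force: [0.7, 0.7, 1.5]
gripper_width: 0.999
grasp_force: 0.0
time: 9.05
tool_pos: [0.5077, 0.138, 0.15]
tool_rot: [-0.0, -0.0, 1.0, -0.0]
contact_force: [0.8, -0.2, 0.0]
gripper_width: 1.0
grasp_force: 0.0
time: 9.55
tool_pos: [0.4432, -0.0188, 0.1501]
tool_rot: [-0.0, 0.003, 1.0, -0.001]
contact_force: [1.4, 0.5, -0.4]
gripper_width: 1.005
grasp_force: 0.0
time: 9.75
tool_pos: [0.4449, -0.015, 0.1504]
tool_rot: [0.0, -0.0, 1.0, 0.0]
contact_force: [-0.0, -0.0, 0.5]
gripper_width: 1.004
grasp_force: 0.0
```

View pics/p1.png

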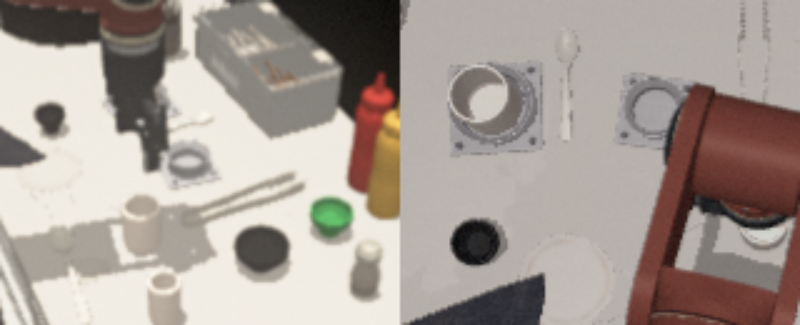

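The top view shows the large pot in its ring. The collar is centred near (127,173) and the pot mouth at about (122,168), so the lean is what perspective would give. I'll check it numerically later. Next is the medium pot.

```bash
python3 -m inch '[{"dx":0,"dy":0,"dz":0.05,"rx":0,"ry":0,"rz":0},{"dx":0,"dy":0,"dz":0.1,"rx":0,"ry":0,"rz":0},{"dx":0,"dy":0,"dz":0.13,"rx":0,"ry":0,"rz":0},{"dx":0,"dy":0,"dz":0.143,"rx":0,"ry":0,"rz":0},{"dx":0,"dy":0,"dz":0.143,"rx":0,"ry":0,"rz":0}]'
python3 -m inch '[{"dx":0,"dy":0,"dz":0,"rx":0,"ry":0,"rz":0},{"dx":0,"dy":0,"dz":0,"rx":0,"ry":0,"rz":0},{"dx":0,"dy":0,"dz":0,"rx":0,"ry":0,"rz":0},{"dx":0,"dy":0,"dz":0,"rx":0,"ry":0,"rz":0}]'
python3 -m inch '[{"dx":0,"dy":0,"dz":0,"rx":0,"ry":0,"rz":0},{"dx":0,"dy":0,"dz":0,"rx":0,"ry":0,"rz":0},{"dx":0,"dy":0,"dz":0,"rx":0,"ry":0,"rz":0},{"dx":0,"dy":0,"dz":0,"rx":0,"ry":0,"rz":0},{"dx":0,"dy":0,"dz":0,"rx":0,"ry":0,"rz":0}]' -1
```

```text
time: 10.35
tool_pos: [0.4437, -0.0146, 0.0346]
tool_rot: [-0.002, -0.001, 1.0, 0.0]
contact_force: [-1.0, 1.0, -0.1]
gripper_width: 0.998
grasp_force: 0.0
time: 10.75
tool_pos: [0.4455, -0.0157, 0.0372]
tool_rot: [0.001, -0.0, 1.0, -0.0]
contact_force: [0.0, 0.8, 1.1]
gripper_width: 1.0
grasp_force: 0.0
time: 11.25
tool_pos: [0.4455, -0.0157, 0.0369]
tool_rot: [0.001, -0.0, 1.0, -0.0]
contact_force: [0.2, -0.7, 4.9]
gripper_width: 0.604
grasp_force: 63.1
```

```bash
python3 -m inch '[{"dx":0,"dy":0,"dz":-0.05,"rx":0,"ry":0,"rz":0},{"dx":0,"dy":0,"dz":-0.1,"rx":0,"ry":0,"rz":0},{"dx":0,"dy":0,"dz":-0.125,"rx":0,"ry":0,"rz":0}]'
python3 -m inch '[{"dx":-0.015,"dy":-0.046,"dz":0,"rx":0,"ry":0,"rz":0},{"dx":-0.03,"dy":-0.092,"dz":0,"rx":0,"ry":0,"rz":0},{"dx":-0.045,"dy":-0.137,"dz":0,"rx":0,"ry":0,"rz":0},{"dx":-0.06,"dy":-0.183,"dz":0,"rx":0,"ry":0,"rz":0}]'
python3 -m inch '[{"dx":-0.015,"dy":-0.046,"dz":0,"rx":0,"ry":0,"rz":0},{"dx":-0.03,"dy":-0.092,"dz":0,"rx":0,"ry":0,"rz":0},{"dx":-0.045,"dy":-0.137,"dz":0,"rx":0,"ry":0,"rz":0},{"dx":-0.059,"dy":-0.1825,"dz":0,"rx":0,"ry":0,"rz":0},{"dx":-0.059,"dy":-0.1825,"dz":0,"rx":0,"ry":0,"rz":0}]'
python3 -m inch '[{"dx":0,"dy":0,"dz":0,"rx":0,"ry":0,"rz":0},{"dx":0,"dy":0,"dz":0,"rx":0,"ry":0,"rz":0},{"dx":0,"dy":0,"dz":0,"rx":0,"ry":0,"rz":0}]'
python3 - <<'E'
from loc import *
for c in("top","scene"): optics.grab_frame(c)
for n,z,x0 in(('large_pot',.006,(.57,.29)),('medium_collar',0,(.5,-.3)),('medium_pot',.1,(.5,-.3))):
  for c in("top","scene"):
    m=meas(c,n)
    if m: print(n,c,m,solve(n,{c:m},z,x0)[0])
E
```

```text
time: 11.55
tool_pos: [0.4456, -0.0157, 0.1388]
tool_rot: [0.002, -0.0, 1.0, -0.0]
contact_force: [0.9, 0.3, -0.8]
gripper_width: 0.605
grasp_force: 63.4
time: 11.95
tool_pos: [0.4922, -0.1629, 0.135]
tool_rot: [-0.001, -0.0, 1.0, 0.001]
contact_force: [0.1, 0.5, -1.4]
gripper_width: 0.604
grasp_force: 63.4
time: 12.45
tool_pos: [0.5399, -0.3115, 0.1348]
tool_rot: [-0.001, 0.002, 1.0, -0.0]
contact_force: [0.5, -0.0, -0.5]
gripper_width: 0.597
grasp_force: 63.5
time: 12.75
tool_pos: [0.5395, -0.3066, 0.1356]
tool_rot: [-0.0, -0.001, 1.0, 0.0]
contact_force: [0.2, 0.6, -1.1]
gripper_width: 0.599
grasp_force: 63.5
large_pot top (array([123.26210351, 169.49415693]), 599) [0.56913803 0.29480216]
large_pot scene (array([225.54861111, 142.66666667]), 288) [0.57658121 0.30340431]
medium_collar scene (array([293.47785548, 256.43706294]), 858) [ 0.54027687 -0.30918868]
medium_pot scene (array([294.80588235, 228.13529412]), 340) [ 0.52825228 -0.31224067]
```

```bash
python3 -m inch '[{"dx":0,"dy":-0.0015,"dz":0.035,"rx":0,"ry":0,"rz":0},{"dx":0,"dy":-0.0015,"dz":0.07,"rx":0,"ry":0,"rz":0},{"dx":0,"dy":-0.0015,"dz":0.085,"rx":0,"ry":0,"rz":0},{"dx":0,"dy":-0.0015,"dz":0.095,"rx":0,"ry":0,"rz":0},{"dx":0,"dy":-0.0015,"dz":0.1,"rx":0,"ry":0,"rz":0}]'
python3 -m inch '[{"dx":0,"dy":0,"dz":0.005,"rx":0,"ry":0,"rz":0},{"dx":0,"dy":0,"dz":0.01,"rx":0,"ry":0,"rz":0},{"dx":0,"dy":0,"dz":0.014,"rx":0,"ry":0,"rz":0},{"dx":0,"dy":0,"dz":0.014,"rx":0,"ry":0,"rz":0}]'
```

```text
time: 13.65
tool_pos: [0.54, -0.3092, 0.0559]
tool_rot: [-0.0, -0.0, 1.0, 0.0]
contact_force: [0.3, -0.6, -1.0]
gripper_width: 0.605
grasp_force: 63.5
time: 14.05
tool_pos: [0.5399, -0.3091, 0.0448]
tool_rot: [-0.0, -0.0, 1.0, 0.0]
contact_force: [-0.7, 0.2, -1.8]
gripper_width: 0.599
grasp_force: 63.5
```

```bash
python3 -m inch '[{"dx":0,"dy":0,"dz":0.0015,"rx":0,"ry":0,"rz":0},{"dx":0,"dy":0,"dz":0.0015,"rx":0,"ry":0,"rz":0}]'
python3 -m inch '[{"dx":0,"dy":0,"dz":0,"rx":0,"ry":0,"rz":0},{"dx":0,"dy":0,"dz":0,"rx":0,"ry":0,"rz":0},{"dx":0,"dy":0,"dz":0,"rx":0,"ry":0,"rz":0},{"dx":0,"dy":0,"dz":0,"rx":0,"ry":0,"rz":0}]' 1
python3 -m inch '[{"dx":0,"dy":0,"dz":-0.03,"rx":0,"ry":0,"rz":0},{"dx":0,"dy":0,"dz":-0.08,"rx":0,"ry":0,"rz":0},{"dx":0,"dy":0,"dz":-0.13,"rx":0,"ry":0,"rz":0},{"dx":0,"dy":0,"dz":-0.13,"rx":0,"ry":0,"rz":0}]'
python3 -m inch '[{"dx":0.04,"dy":0.047,"dz":0,"rx":0,"ry":0,"rz":0},{"dx":0.08,"dy":0.095,"dz":0,"rx":0,"ry":0,"rz":0},{"dx":0.12,"dy":0.142,"dz":0,"rx":0,"ry":0,"rz":0},{"dx":0.1575,"dy":0.189,"dz":0,"rx":0,"ry":0,"rz":0},{"dx":0.1575,"dy":0.189,"dz":0,"rx":0,"ry":0,"rz":0}]'
python3 -m inch '[{"dx":0,"dy":0,"dz":0,"rx":0,"ry":0,"rz":0},{"dx":0,"dy":0,"dz":0,"rx":0,"ry":0,"rz":0},{"dx":0,"dy":0,"dz":0,"rx":0,"ry":0,"rz":0}]'
python3 - <<'E'
from loc import *
for c in("top","scene"): optics.grab_frame(c)
for n,z,x0 in(('medium_pot',.006,(.5,-.3)),('small_pot',0,(.41,-.15))):
  for c in("top","scene"):
    m=meas(c,n)
    if m: print(n,c,m,solve(n,{c:m},z,x0)[0])
E
```

```text
time: 14.25
tool_pos: [0.54, -0.3092, 0.0438]
tool_rot: [0.0, -0.0, 1.0, -0.0]
contact_force: [0.4, -0.5, -1.4]
gripper_width: 0.603
grasp_force: 63.5
time: 14.65
tool_pos: [0.5401, -0.3093, 0.044]
tool_rot: [0.0, -0.0, 1.0, -0.0]
contact_force: [0.1, 0.2, 0.6]
gripper_width: 0.999
grasp_force: 0.0
time: 15.05
tool_pos: [0.5436, -0.3117, 0.1559]
tool_rot: [0.005, -0.0, 1.0, -0.004]
contact_force: [-0.4, -0.1, 0.4]
gripper_width: 0.998
grasp_force: 0.0
time: 15.55
tool_pos: [0.4097, -0.1537, 0.1448]
tool_rot: [-0.002, -0.001, 1.0, 0.001]
contact_force: [0.5, -0.4, 0.1]
gripper_width: 1.002
grasp_force: 0.0
time: 15.85
tool_pos: [0.4149, -0.1589, 0.1482]
tool_rot: [0.0, 0.0, 1.0, -0.0]
contact_force: [0.2, 0.2, 0.5]
gripper_width: 1.002
grasp_force: 0.0
medium_pot top (array([341.90104167, 187.11458333]), 384) [ 0.53857325 -0.30693131]
medium_pot scene (array([294.83561644, 248.17808219]), 438) [ 0.5403249 -0.3096964]
small_pot top (array([284.38461538, 235.05769231]), 52) [ 0.40235912 -0.15053375]
small_pot scene (array([235.43686007, 229.26279863]), 293) [ 0.41555917 -0.16003725]
```

Medium pot is seated. Now the small pot.

```bash
python3 -m inch '[{"dx":0,"dy":0,"dz":0.05,"rx":0,"ry":0,"rz":0},{"dx":0,"dy":0,"dz":0.1,"rx":0,"ry":0,"rz":0},{"dx":0,"dy":0,"dz":0.125,"rx":0,"ry":0,"rz":0},{"dx":0,"dy":0,"dz":0.14,"rx":0,"ry":0,"rz":0},{"dx":0,"dy":0,"dz":0.14,"rx":0,"ry":0,"rz":0}]'
python3 -m inch '[{"dx":0,"dy":0,"dz":0,"rx":0,"ry":0,"rz":0},{"dx":0,"dy":0,"dz":0,"rx":0,"ry":0,"rz":0},{"dx":0,"dy":0,"dz":0,"rx":0,"ry":0,"rz":0},{"dx":0,"dy":0,"dz":0,"rx":0,"ry":0,"rz":0}]'
python3 -m inch '[{"dx":0,"dy":0,"dz":0,"rx":0,"ry":0,"rz":0},{"dx":0,"dy":0,"dz":0,"rx":0,"ry":0,"rz":0},{"dx":0,"dy":0,"dz":0,"rx":0,"ry":0,"rz":0},{"dx":0,"dy":0,"dz":0,"rx":0,"ry":0,"rz":0},{"dx":0,"dy":0,"dz":0,"rx":0,"ry":0,"rz":0}]' -1
```

```text
time: 16.65
tool_pos: [0.4129, -0.1574, 0.0341]
tool_rot: [-0.002, -0.0, 1.0, 0.001]
contact_force: [-0.2, -0.7, 0.7]
gripper_width: 0.997
grasp_force: 0.0
time: 17.05
tool_pos: [0.4146, -0.1583, 0.0367]
tool_rot: [0.001, -0.0, 1.0, -0.001]
contact_force: [0.1, -0.0, -0.7]
gripper_width: 1.0
grasp_force: 0.0
time: 17.55
tool_pos: [0.4141, -0.158, 0.036]
tool_rot: [0.0, -0.0, 1.0, -0.0]
contact_force: [-0.8, 0.2, 3.7]
gripper_width: 0.467
grasp_force: 60.1
```

```bash
python3 -m inch '[{"dx":0,"dy":0,"dz":-0.05,"rx":0,"ry":0,"rz":0},{"dx":0,"dy":0,"dz":-0.1,"rx":0,"ry":0,"rz":0},{"dx":0,"dy":0,"dz":-0.125,"rx":0,"ry":0,"rz":0}]'
python3 -m inch '[{"dx":-0.025,"dy":0.042,"dz":0,"rx":0,"ry":0,"rz":0},{"dx":-0.05,"dy":0.084,"dz":0,"rx":0,"ry":0,"rz":0},{"dx":-0.075,"dy":0.126,"dz":0,"rx":0,"ry":0,"rz":0},{"dx":-0.1,"dy":0.168,"dz":0,"rx":0,"ry":0,"rz":0}]'
python3 -m inch '[{"dx":-0.025,"dy":0.042,"dz":0,"rx":0,"ry":0,"rz":0},{"dx":-0.05,"dy":0.084,"dz":0,"rx":0,"ry":0,"rz":0},{"dx":-0.075,"dy":0.126,"dz":0,"rx":0,"ry":0,"rz":0},{"dx":-0.099,"dy":0.169,"dz":0,"rx":0,"ry":0,"rz":0},{"dx":-0.099,"dy":0.169,"dz":0,"rx":0,"ry":0,"rz":0}]'
python3 -m inch '[{"dx":0,"dy":0,"dz":0,"rx":0,"ry":0,"rz":0},{"dx":0,"dy":0,"dz":0,"rx":0,"ry":0,"rz":0},{"dx":0,"dy":0,"dz":0,"rx":0,"ry":0,"rz":0}]'
python3 - <<'E'
from loc import *
for c in("top","scene"): optics.grab_frame(c)
for n,z,x0,g in(('small_collar',0,(.57,.1),(192,174)),('small_pot',.1,(.57,.1),None)):
  for c in("top","scene"):
    m=meas(c,n,g if c=='top' else None)
    if m: print(n,c,m,solve(n,{c:m},z,x0)[0])
E
```

```text
time: 17.85
tool_pos: [0.4151, -0.1586, 0.1389]
tool_rot: [0.002, -0.0, 1.0, -0.001]
contact_force: [0.6, -0.7, -0.7]
gripper_width: 0.466
grasp_force: 60.8
time: 18.25
tool_pos: [0.4941, -0.0221, 0.1352]
tool_rot: [-0.0, 0.0, 1.0, -0.0]
contact_force: [-0.2, -0.2, -0.6]
gripper_width: 0.467
grasp_force: 60.8
time: 18.75
tool_pos: [0.5741, 0.1152, 0.135]
tool_rot: [-0.0, -0.002, 1.0, 0.001]
contact_force: [0.5, -0.5, -1.2]
gripper_width: 0.463
grasp_force: 60.9
time: 19.05
tool_pos: [0.5725, 0.1107, 0.1354]
tool_rot: [-0.0, 0.001, 1.0, -0.0]
contact_force: [0.1, 0.6, -1.3]
gripper_width: 0.463
grasp_force: 60.9
small_collar top (array([203.6713615, 174.6056338]), 213) [0.57266294 0.0783298 ]
small_pot scene (array([242.87387387, 149.43243243]), 111) [0.56169385 0.09910404]
```

```bash
python3 -m inch '[{"dx":0,"dy":0,"dz":0.035,"rx":0,"ry":0,"rz":0},{"dx":0,"dy":0,"dz":0.07,"rx":0,"ry":0,"rz":0},{"dx":0,"dy":0,"dz":0.085,"rx":0,"ry":0,"rz":0},{"dx":0,"dy":0,"dz":0.095,"rx":0,"ry":0,"rz":0},{"dx":0,"dy":0,"dz":0.1,"rx":0,"ry":0,"rz":0}]'
python3 -m inch '[{"dx":0,"dy":0,"dz":0.005,"rx":0,"ry":0,"rz":0},{"dx":0,"dy":0,"dz":0.01,"rx":0,"ry":0,"rz":0},{"dx":0,"dy":0,"dz":0.0155,"rx":0,"ry":0,"rz":0},{"dx":0,"dy":0,"dz":0.0155,"rx":0,"ry":0,"rz":0},{"dx":0,"dy":0,"dz":0.0155,"rx":0,"ry":0,"rz":0}]'
```

```text
time: 19.85
tool_pos: [0.5732, 0.1117, 0.0555]
tool_rot: [-0.0, -0.0, 1.0, -0.0]
contact_force: [0.2, 0.2, -0.4]
gripper_width: 0.464
grasp_force: 60.9
time: 20.35
tool_pos: [0.5731, 0.1117, 0.0434]
tool_rot: [0.0, -0.0, 1.0, 0.0]
contact_force: [0.2, -0.3, -0.6]
gripper_width: 0.47
grasp_force: 60.9
```

```bash
python3 -m inch '[{"dx":0,"dy":0,"dz":0.001,"rx":0,"ry":0,"rz":0},{"dx":0,"dy":0,"dz":0.001,"rx":0,"ry":0,"rz":0},{"dx":0,"dy":0,"dz":0.001,"rx":0,"ry":0,"rz":0},{"dx":0,"dy":0,"dz":0.001,"rx":0,"ry":0,"rz":0},{"dx":0,"dy":0,"dz":0.001,"rx":0,"ry":0,"rz":0}]' 1
python3 -m inch '[{"dx":0,"dy":0,"dz":-0.03,"rx":0,"ry":0,"rz":0},{"dx":0,"dy":0,"dz":-0.08,"rx":0,"ry":0,"rz":0},{"dx":0,"dy":0,"dz":-0.13,"rx":0,"ry":0,"rz":0},{"dx":0,"dy":0,"dz":-0.13,"rx":0,"ry":0,"rz":0}]'
python3 -m inch '[{"dx":0.0235,"dy":-0.053,"dz":0,"rx":0,"ry":0,"rz":0},{"dx":0.047,"dy":-0.106,"dz":0,"rx":0,"ry":0,"rz":0},{"dx":0.07,"dy":-0.159,"dz":0,"rx":0,"ry":0,"rz":0},{"dx":0.094,"dy":-0.212,"dz":0,"rx":0,"ry":0,"rz":0},{"dx":0.1175,"dy":-0.2655,"dz":0,"rx":0,"ry":0,"rz":0}]'
python3 -m inch '[{"dx":0.0235,"dy":-0.053,"dz":0,"rx":0,"ry":0,"rz":0},{"dx":0.047,"dy":-0.106,"dz":0,"rx":0,"ry":0,"rz":0},{"dx":0.07,"dy":-0.159,"dz":0,"rx":0,"ry":0,"rz":0},{"dx":0.094,"dy":-0.212,"dz":0,"rx":0,"ry":0,"rz":0},{"dx":0.1175,"dy":-0.2655,"dz":0,"rx":0,"ry":0,"rz":0}]'
python3 -m inch '[{"dx":0,"dy":0,"dz":0,"rx":0,"ry":0,"rz":0},{"dx":0,"dy":0,"dz":0,"rx":0,"ry":0,"rz":0},{"dx":0,"dy":0,"dz":0,"rx":0,"ry":0,"rz":0},{"dx":0,"dy":0,"dz":0,"rx":0,"ry":0,"rz":0}]'
python3 - <<'E'
from loc import *
for c in("top","scene"): optics.grab_frame(c)
for n,z,x0,g,h in(('small_pot',.006,(.57,.1),None,None),('large_pot',.006,(.57,.3),None,None),('large_cover',0,(.57,-.1),None,None),('medium_cover',0,(.4,-.3),(343,244),(249,273)),('small_cover',0,(.4,.3),(119,228),(190,158))):
  for c,gg in(("top",g),("scene",h)):
    m=meas(c,n,gg)
    if m: print(n,c,m,solve(n,{c:m},z,x0)[0])
E
```

```text
time: 20.85
tool_pos: [0.5732, 0.1117, 0.0427]
tool_rot: [0.0, -0.0, 1.0, 0.0]
contact_force: [0.1, 0.3, -0.3]
gripper_width: 0.997
grasp_force: 0.0
time: 21.25
tool_pos: [0.5775, 0.112, 0.1543]
tool_rot: [0.006, -0.0, 1.0, 0.0]
contact_force: [1.2, -0.4, 1.6]
gripper_width: 0.998
grasp_force: 0.0
time: 21.75
tool_pos: [0.4779, -0.102, 0.146]
tool_rot: [-0.0, -0.0, 1.0, -0.0]
contact_force: [1.0, -1.0, -0.2]
gripper_width: 1.003
grasp_force: 0.0
time: 22.25
tool_pos: [0.3839, -0.3145, 0.1462]
tool_rot: [0.0, -0.0, 1.0, 0.0]
contact_force: [1.2, 0.6, 0.7]
gripper_width: 0.998
grasp_force: 0.0
time: 22.65
tool_pos: [0.3857, -0.3119, 0.1462]
tool_rot: [-0.0, -0.001, 1.0, 0.0]
contact_force: [0.5, -0.1, -0.5]
gripper_width: 1.001
grasp_force: 0.0
small_pot top (array([190.08144796, 169.89140271]), 221) [0.57392854 0.11215681]
large_pot top (array([123.21019108, 169.18949045]), 628) [0.56999279 0.29501381]
large_cover top (array([273.74600355, 173.32326821]), 563) [ 0.57556276 -0.11983656]
large_cover scene (array([274.78769231, 208.75076923]), 325) [ 0.57686676 -0.12212286]
medium_cover scene (array([247.73796791, 270.77540107]), 374) [ 0.3847358  -0.31398851]
small_cover top (array([119.36458333, 226.49305556]), 288) [0.41390071 0.29702496]
```

```bash
python3 -m inch '[{"dx":0,"dy":-0.001,"dz":0.05,"rx":0,"ry":0,"rz":0},{"dx":0,"dy":-0.001,"dz":0.1,"rx":0,"ry":0,"rz":0},{"dx":0,"dy":-0.001,"dz":0.13,"rx":0,"ry":0,"rz":0},{"dx":0,"dy":-0.001,"dz":0.15,"rx":0,"ry":0,"rz":0},{"dx":0,"dy":-0.001,"dz":0.15,"rx":0,"ry":0,"rz":0}]'
python3 -m inch '[{"dx":0,"dy":0,"dz":0,"rx":0,"ry":0,"rz":0},{"dx":0,"dy":0,"dz":0,"rx":0,"ry":0,"rz":0},{"dx":0,"dy":0,"dz":0,"rx":0,"ry":0,"rz":0},{"dx":0,"dy":0,"dz":0,"rx":0,"ry":0,"rz":0}]'
python3 -m inch '[{"dx":0,"dy":0,"dz":0,"rx":0,"ry":0,"rz":0},{"dx":0,"dy":0,"dz":0,"rx":0,"ry":0,"rz":0},{"dx":0,"dy":0,"dz":0,"rx":0,"ry":0,"rz":0},{"dx":0,"dy":0,"dz":0,"rx":0,"ry":0,"rz":0},{"dx":0,"dy":0,"dz":0,"rx":0,"ry":0,"rz":0}]' -1
```

```text
time: 23.75
tool_pos: [0.3834, -0.3121, 0.0236]
tool_rot: [-0.002, -0.0, 1.0, 0.002]
contact_force: [-0.9, -0.6, -0.6]
gripper_width: 0.998
grasp_force: 0.0
time: 24.15
tool_pos: [0.3857, -0.3146, 0.0277]
tool_rot: [0.001, -0.0, 1.0, -0.001]
contact_force: [-0.3, 0.1, -0.2]
gripper_width: 1.001
grasp_force: 0.0
time: 24.65
tool_pos: [0.3859, -0.3146, 0.0278]
tool_rot: [0.001, -0.0, 1.0, -0.001]
contact_force: [-0.4, 0.3, 6.0]
gripper_width: 0.688
grasp_force: 64.5
```

```bash
python3 -m inch '[{"dx":0,"dy":0,"dz":-0.03,"rx":0,"ry":0,"rz":0},{"dx":0,"dy":0,"dz":-0.07,"rx":0,"ry":0,"rz":0},{"dx":0,"dy":0,"dz":-0.1,"rx":0,"ry":0,"rz":0},{"dx":0,"dy":0,"dz":-0.1,"rx":0,"ry":0,"rz":0}]'
python3 - <<'E'
from plant import optics
import cv2
a=optics.grab_frame("scene")[180:310,190:350,::-1]; b=optics.grab_frame("top")[130:260,290:450,::-1]
cv2.imwrite("pics/p2.png",cv2.resize(cv2.hconcat([a,b]),None,fx=2.5,fy=2.5))
E
```

```text
time: 25.05
tool_pos: [0.387, -0.3159, 0.1104]
tool_rot: [0.003, -0.0, 1.0, -0.003]
contact_force: [-0.4, -0.8, 0.1]
gripper_width: 0.69
grasp_force: 64.4
```

View pics/p2.png

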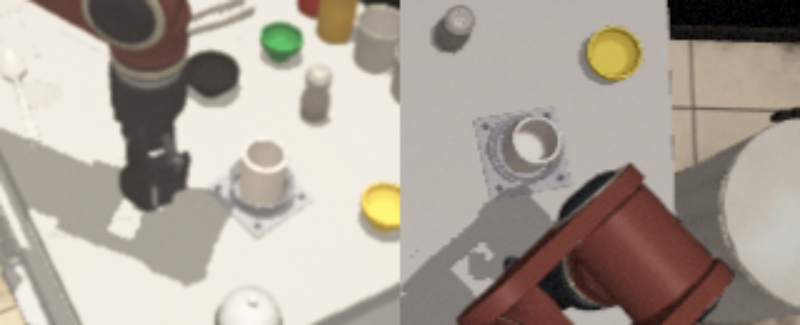

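```bash
python3 -m inch '[{"dx":-0.04,"dy":0.04,"dz":0,"rx":0,"ry":0,"rz":0},{"dx":-0.08,"dy":0.08,"dz":0,"rx":0,"ry":0,"rz":0},{"dx":-0.12,"dy":0.12,"dz":0,"rx":0,"ry":0,"rz":0}]'
python3 -m inch '[{"dx":-0.04,"dy":0.04,"dz":0,"rx":0,"ry":0,"rz":0},{"dx":-0.08,"dy":0.08,"dz":0,"rx":0,"ry":0,"rz":0},{"dx":-0.1175,"dy":0.1225,"dz":0,"rx":0,"ry":0,"rz":0},{"dx":-0.1175,"dy":0.1225,"dz":0,"rx":0,"ry":0,"rz":0},{"dx":-0.1175,"dy":0.1225,"dz":0,"rx":0,"ry":0,"rz":0}]'
python3 -m inch '[{"dx":0,"dy":0,"dz":0,"rx":0,"ry":0,"rz":0},{"dx":0,"dy":0,"dz":0,"rx":0,"ry":0,"rz":0},{"dx":0,"dy":0,"dz":0,"rx":0,"ry":0,"rz":0},{"dx":0,"dy":0,"dz":0,"rx":0,"ry":0,"rz":0},{"dx":0,"dy":0,"dz":0,"rx":0,"ry":0,"rz":0}]'
```

```text
time: 25.45
tool_pos: [0.4805, -0.2162, 0.1039]
tool_rot: [-0.002, 0.001, 1.0, 0.001]
contact_force: [-0.1, -0.4, -0.9]
gripper_width: 0.686
grasp_force: 64.4
time: 25.95
tool_pos: [0.574, -0.1186, 0.1038]
tool_rot: [-0.002, -0.001, 1.0, 0.001]
contact_force: [0.0, -0.2, -1.6]
gripper_width: 0.684
grasp_force: 64.4
time: 26.45
tool_pos: [0.5749, -0.1204, 0.1066]
tool_rot: [0.0, 0.0, 1.0, -0.0]
contact_force: [0.4, 0.3, -0.9]
gripper_width: 0.682
grasp_force: 64.4
```

```bash
python3 -m inch '[{"dx":-0.001,"dy":0,"dz":0.02,"rx":0,"ry":0,"rz":0},{"dx":-0.001,"dy":0,"dz":0.035,"rx":0,"ry":0,"rz":0},{"dx":-0.001,"dy":0,"dz":0.05,"rx":0,"ry":0,"rz":0},{"dx":-0.001,"dy":0,"dz":0.06,"rx":0,"ry":0,"rz":0},{"dx":-0.001,"dy":0,"dz":0.062,"rx":0,"ry":0,"rz":0}]'
python3 -m inch '[{"dx":0,"dy":0,"dz":0.003,"rx":0,"ry":0,"rz":0},{"dx":0,"dy":0,"dz":0.006,"rx":0,"ry":0,"rz":0},{"dx":0,"dy":0,"dz":0.009,"rx":0,"ry":0,"rz":0},{"dx":0,"dy":0,"dz":0.012,"rx":0,"ry":0,"rz":0},{"dx":0,"dy":0,"dz":0.012,"rx":0,"ry":0,"rz":0}]'
```

```text
time: 26.95
tool_pos: [0.5746, -0.1194, 0.0546]
tool_rot: [-0.002, -0.0, 1.0, 0.001]
contact_force: [0.0, 1.1, -1.1]
gripper_width: 0.684
grasp_force: 64.4
time: 27.45
tool_pos: [0.5758, -0.1198, 0.0471]
tool_rot: [-0.0, -0.0, 1.0, 0.0]
contact_force: [0.1, -0.0, -0.9]
gripper_width: 0.685
grasp_force: 64.4
```

```bash
python3 -m inch '[{"dx":0,"dy":0,"dz":0.0025,"rx":0,"ry":0,"rz":0},{"dx":0,"dy":0,"dz":0.0025,"rx":0,"ry":0,"rz":0},{"dx":0,"dy":0,"dz":0.0025,"rx":0,"ry":0,"rz":0}]'
python3 -m inch '[{"dx":0,"dy":0,"dz":0,"rx":0,"ry":0,"rz":0},{"dx":0,"dy":0,"dz":0,"rx":0,"ry":0,"rz":0},{"dx":0,"dy":0,"dz":0,"rx":0,"ry":0,"rz":0},{"dx":0,"dy":0,"dz":0,"rx":0,"ry":0,"rz":0},{"dx":0,"dy":0,"dz":0,"rx":0,"ry":0,"rz":0}]' 1
python3 -m inch '[{"dx":0,"dy":0,"dz":-0.03,"rx":0,"ry":0,"rz":0},{"dx":0,"dy":0,"dz":-0.08,"rx":0,"ry":0,"rz":0},{"dx":0,"dy":0,"dz":-0.125,"rx":0,"ry":0,"rz":0},{"dx":0,"dy":0,"dz":-0.125,"rx":0,"ry":0,"rz":0}]'
python3 -m inch '[{"dx":0.02,"dy":0.052,"dz":0,"rx":0,"ry":0,"rz":0},{"dx":0.04,"dy":0.104,"dz":0,"rx":0,"ry":0,"rz":0},{"dx":0.06,"dy":0.156,"dz":0,"rx":0,"ry":0,"rz":0},{"dx":0.08,"dy":0.208,"dz":0,"rx":0,"ry":0,"rz":0},{"dx":0.101,"dy":0.26,"dz":0,"rx":0,"ry":0,"rz":0}]'
python3 -m inch '[{"dx":0.02,"dy":0.052,"dz":0,"rx":0,"ry":0,"rz":0},{"dx":0.04,"dy":0.104,"dz":0,"rx":0,"ry":0,"rz":0},{"dx":0.06,"dy":0.156,"dz":0,"rx":0,"ry":0,"rz":0},{"dx":0.08,"dy":0.208,"dz":0,"rx":0,"ry":0,"rz":0},{"dx":0.101,"dy":0.26,"dz":0,"rx":0,"ry":0,"rz":0}]'
python3 -m inch '[{"dx":0,"dy":0,"dz":0,"rx":0,"ry":0,"rz":0},{"dx":0,"dy":0,"dz":0,"rx":0,"ry":0,"rz":0},{"dx":0,"dy":0,"dz":0,"rx":0,"ry":0,"rz":0},{"dx":0,"dy":0,"dz":0,"rx":0,"ry":0,"rz":0}]'
python3 - <<'E'
from loc import *
f={c:optics.grab_frame(c) for c in("top","scene")}
a=f["scene"][170:260,220:330,::-1]; b=f["top"][130:220,220:330,::-1]
cv2.imwrite("pics/p3.png",cv2.resize(cv2.hconcat([a,b]),None,fx=3.6,fy=3.6,interpolation=cv2.INTER_CUBIC))
for n,z,x0,g,h in(('medium_cover',0.017,(.57,-.1),(272,172),(273,208)),('large_cover',0.,(.57,-.1),(272,172),(273,208))):
  for c,gg in(("top",g),("scene",h)):
    m=meas(c,n,gg)
    if m: print(n,c,m,solve(n,{c:m},z,x0)[0])
E
```

```text
time: 27.75
tool_pos: [0.5759, -0.1199, 0.0453]
tool_rot: [-0.0, -0.0, 1.0, -0.0]
contact_force: [0.1, -0.2, -0.3]
gripper_width: 0.688
grasp_force: 64.4
time: 28.25
tool_pos: [0.576, -0.1199, 0.0454]
tool_rot: [0.0, -0.0, 1.0, -0.0]
contact_force: [-0.0, -0.1, -0.2]
gripper_width: 0.999
grasp_force: 0.0
time: 28.65
tool_pos: [0.5798, -0.1212, 0.1525]
tool_rot: [0.006, -0.0, 1.0, -0.002]
contact_force: [1.0, -0.3, 0.9]
gripper_width: 1.003
grasp_force: 0.0
time: 29.15
tool_pos: [0.4939, 0.0895, 0.1446]
tool_rot: [-0.0, 0.0, 1.0, 0.0]
contact_force: [1.0, 0.3, -0.4]
gripper_width: 1.003
grasp_force: 0.0
time: 29.65
tool_pos: [0.413, 0.2975, 0.1447]
tool_rot: [-0.0, -0.0, 1.0, -0.0]
contact_force: [0.4, -0.1, 0.4]
gripper_width: 1.0
grasp_force: 0.0
time: 30.05
tool_pos: [0.4147, 0.2949, 0.1451]
tool_rot: [-0.0, 0.001, 1.0, -0.0]
contact_force: [0.2, -0.7, 0.3]
gripper_width: 1.001
grasp_force: 0.0
medium_cover top (array([273.66329114, 172.54177215]), 395) [ 0.57365989 -0.11838449]
medium_cover scene (array([274.6064257 , 204.79116466]), 249) [ 0.57686935 -0.11908279]
large_cover top (array([275.37837838, 182.15315315]), 111) [ 0.55041741 -0.12480925]
large_cover scene (array([274.64238411, 212.74172185]), 151) [ 0.56705522 -0.13896362]
```

View pics/p3.png

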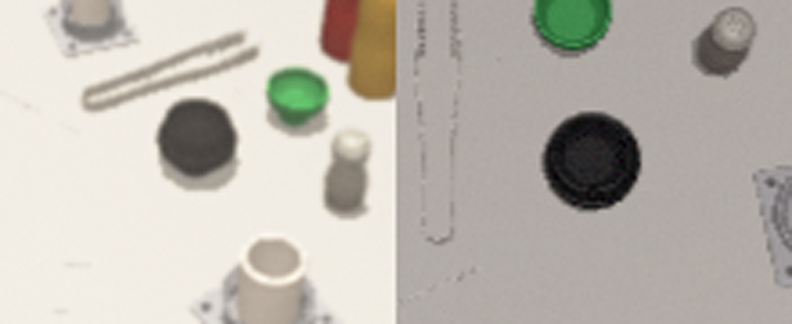

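Medium cover is nested concentrically inside the large one, at top pixel (273,173). Now the small cover.

```bash
python3 -m inch '[{"dx":0,"dy":0.0015,"dz":0.05,"rx":0,"ry":0,"rz":0},{"dx":0,"dy":0.0015,"dz":0.1,"rx":0,"ry":0,"rz":0},{"dx":0,"dy":0.0015,"dz":0.13,"rx":0,"ry":0,"rz":0},{"dx":0,"dy":0.0015,"dz":0.148,"rx":0,"ry":0,"rz":0},{"dx":0,"dy":0.0015,"dz":0.148,"rx":0,"ry":0,"rz":0}]'
python3 -m inch '[{"dx":0,"dy":0,"dz":0,"rx":0,"ry":0,"rz":0},{"dx":0,"dy":0,"dz":0,"rx":0,"ry":0,"rz":0},{"dx":0,"dy":0,"dz":0,"rx":0,"ry":0,"rz":0},{"dx":0,"dy":0,"dz":0,"rx":0,"ry":0,"rz":0}]'
python3 -m inch '[{"dx":0,"dy":0,"dz":0,"rx":0,"ry":0,"rz":0},{"dx":0,"dy":0,"dz":0,"rx":0,"ry":0,"rz":0},{"dx":0,"dy":0,"dz":0,"rx":0,"ry":0,"rz":0},{"dx":0,"dy":0,"dz":0,"rx":0,"ry":0,"rz":0},{"dx":0,"dy":0,"dz":0,"rx":0,"ry":0,"rz":0}]' -1
```

```text
time: 30.85
tool_pos: [0.4128, 0.2964, 0.0248]
tool_rot: [-0.002, 0.0, 1.0, -0.001]
contact_force: [-1.0, -0.3, -0.2]
gripper_width: 1.004
grasp_force: 0.0
time: 31.25
tool_pos: [0.415, 0.2977, 0.0281]
tool_rot: [0.001, -0.0, 1.0, 0.001]
contact_force: [-0.6, 0.4, -0.1]
gripper_width: 1.001
grasp_force: 0.0
time: 31.75
tool_pos: [0.415, 0.2976, 0.0279]
tool_rot: [0.001, -0.0, 1.0, 0.0]
contact_force: [-0.7, -0.7, 5.8]
gripper_width: 0.558
grasp_force: 62.0
```

```bash
python3 -m inch '[{"dx":0,"dy":0,"dz":-0.03,"rx":0,"ry":0,"rz":0},{"dx":0,"dy":0,"dz":-0.07,"rx":0,"ry":0,"rz":0},{"dx":0,"dy":0,"dz":-0.12,"rx":0,"ry":0,"rz":0},{"dx":0,"dy":0,"dz":-0.13,"rx":0,"ry":0,"rz":0}]'
python3 -m inch '[{"dx":-0.02,"dy":-0.052,"dz":0,"rx":0,"ry":0,"rz":0},{"dx":-0.04,"dy":-0.104,"dz":0,"rx":0,"ry":0,"rz":0},{"dx":-0.06,"dy":-0.156,"dz":0,"rx":0,"ry":0,"rz":0},{"dx":-0.08,"dy":-0.208,"dz":0,"rx":0,"ry":0,"rz":0},{"dx":-0.1,"dy":-0.26,"dz":0,"rx":0,"ry":0,"rz":0}]'
python3 -m inch '[{"dx":-0.02,"dy":-0.052,"dz":0,"rx":0,"ry":0,"rz":0},{"dx":-0.04,"dy":-0.104,"dz":0,"rx":0,"ry":0,"rz":0},{"dx":-0.06,"dy":-0.156,"dz":0,"rx":0,"ry":0,"rz":0},{"dx":-0.08,"dy":-0.208,"dz":0,"rx":0,"ry":0,"rz":0},{"dx":-0.101,"dy":-0.261,"dz":0,"rx":0,"ry":0,"rz":0}]'
python3 -m inch '[{"dx":0,"dy":0,"dz":0,"rx":0,"ry":0,"rz":0},{"dx":0,"dy":0,"dz":0,"rx":0,"ry":0,"rz":0},{"dx":0,"dy":0,"dz":0,"rx":0,"ry":0,"rz":0},{"dx":0,"dy":0,"dz":0,"rx":0,"ry":0,"rz":0},{"dx":0,"dy":0,"dz":0,"rx":0,"ry":0,"rz":0}]'
```

```text
time: 32.15
tool_pos: [0.4167, 0.2986, 0.1358]
tool_rot: [0.004, -0.0, 1.0, 0.002]
contact_force: [0.5, 0.9, 0.5]
gripper_width: 0.556
grasp_force: 61.7
time: 32.65
tool_pos: [0.4939, 0.0876, 0.1298]
tool_rot: [-0.001, -0.0, 1.0, 0.0]
contact_force: [0.8, -0.0, -1.1]
gripper_width: 0.555
grasp_force: 61.7
time: 33.15
tool_pos: [0.5748, -0.1211, 0.1294]
tool_rot: [-0.001, 0.0, 1.0, 0.0]
contact_force: [0.5, 0.1, -0.7]
gripper_width: 0.561
grasp_force: 61.7
time: 33.65
tool_pos: [0.5748, -0.1183, 0.1308]
tool_rot: [-0.0, -0.001, 1.0, 0.0]
contact_force: [-0.0, 1.6, -0.4]
gripper_width: 0.562
grasp_force: 61.8
```

```bash
python3 -m inch '[{"dx":-0.001,"dy":-0.001,"dz":0.03,"rx":0,"ry":0,"rz":0},{"dx":-0.001,"dy":-0.001,"dz":0.05,"rx":0,"ry":0,"rz":0},{"dx":-0.001,"dy":-0.001,"dz":0.06,"rx":0,"ry":0,"rz":0},{"dx":-0.001,"dy":-0.001,"dz":0.065,"rx":0,"ry":0,"rz":0},{"dx":-0.001,"dy":-0.001,"dz":0.065,"rx":0,"ry":0,"rz":0}]'
python3 -m inch '[{"dx":0,"dy":0,"dz":0,"rx":0,"ry":0,"rz":0},{"dx":0,"dy":0,"dz":0,"rx":0,"ry":0,"rz":0},{"dx":0,"dy":0,"dz":0,"rx":0,"ry":0,"rz":0}]'
```

```text
time: 34.15
tool_pos: [0.5756, -0.1201, 0.0783]
tool_rot: [-0.001, -0.0, 1.0, 0.0]
contact_force: [0.8, -0.1, -1.0]
gripper_width: 0.562
grasp_force: 61.8
time: 34.45
tool_pos: [0.5764, -0.1205, 0.0797]
tool_rot: [0.001, -0.0, 1.0, -0.0]
contact_force: [-1.0, -0.2, 0.3]
gripper_width: 0.558
grasp_force: 61.8
```

```bash
python3 -m inch '[{"dx":0,"dy":0.001,"dz":0.006,"rx":0,"ry":0,"rz":0},{"dx":0,"dy":0.001,"dz":0.012,"rx":0,"ry":0,"rz":0},{"dx":0,"dy":0.001,"dz":0.017,"rx":0,"ry":0,"rz":0},{"dx":0,"dy":0.001,"dz":0.021,"rx":0,"ry":0,"rz":0},{"dx":0,"dy":0.001,"dz":0.021,"rx":0,"ry":0,"rz":0}]'
python3 -m inch '[{"dx":0,"dy":0,"dz":0,"rx":0,"ry":0,"rz":0},{"dx":0,"dy":0,"dz":0,"rx":0,"ry":0,"rz":0}]'
```

```text
time: 34.95
tool_pos: [0.5761, -0.1195, 0.0621]
tool_rot: [0.0, -0.0, 1.0, -0.0]
contact_force: [0.0, -0.8, -1.6]
gripper_width: 0.561
grasp_force: 61.8
time: 35.15
tool_pos: [0.576, -0.1195, 0.062]
tool_rot: [0.0, -0.0, 1.0, -0.0]
contact_force: [0.5, 0.3, 0.5]
gripper_width: 0.559
grasp_force: 61.9
```

Now release, retreat up and toward the robot, then check everything.

```bash
python3 -m inch '[{"dx":0,"dy":0,"dz":0,"rx":0,"ry":0,"rz":0},{"dx":0,"dy":0,"dz":0,"rx":0,"ry":0,"rz":0},{"dx":0,"dy":0,"dz":0,"rx":0,"ry":0,"rz":0},{"dx":0,"dy":0,"dz":0,"rx":0,"ry":0,"rz":0},{"dx":0,"dy":0,"dz":0,"rx":0,"ry":0,"rz":0}]' 1
python3 -m inch '[{"dx":0,"dy":0,"dz":-0.03,"rx":0,"ry":0,"rz":0},{"dx":0,"dy":0,"dz":-0.08,"rx":0,"ry":0,"rz":0},{"dx":0,"dy":0,"dz":-0.13,"rx":0,"ry":0,"rz":0},{"dx":0,"dy":0,"dz":-0.18,"rx":0,"ry":0,"rz":0}]'
python3 -m inch '[{"dx":0.04,"dy":0.04,"dz":0,"rx":0,"ry":0,"rz":0},{"dx":0.08,"dy":0.08,"dz":0,"rx":0,"ry":0,"rz":0},{"dx":0.12,"dy":0.12,"dz":0,"rx":0,"ry":0,"rz":0},{"dx":0.16,"dy":0.16,"dz":0,"rx":0,"ry":0,"rz":0},{"dx":0.18,"dy":0.18,"dz":0,"rx":0,"ry":0,"rz":0}]'
python3 -m inch '[{"dx":0,"dy":0,"dz":0,"rx":0,"ry":0,"rz":0},{"dx":0,"dy":0,"dz":0,"rx":0,"ry":0,"rz":0},{"dx":0,"dy":0,"dz":0,"rx":0,"ry":0,"rz":0}]'
python3 - <<'E'
from loc import *
f={c:optics.grab_frame(c) for c in("top","scene")}
a=f["scene"][100:290,180:400,::-1]; b=f["top"][100:290,90:390,::-1]
cv2.imwrite("pics/p4.png",cv2.resize(cv2.hconcat([a,b]),None,fx=1.53,fy=1.53,interpolation=cv2.INTER_CUBIC))
a=f["scene"][170:240,240:310,::-1]; b=f["top"][140:210,240:310,::-1]
cv2.imwrite("pics/p5.png",cv2.resize(cv2.hconcat([a,b])*1.6,None,fx=5.7,fy=5.7,interpolation=cv2.INTER_CUBIC).clip(0,255))
for n,z,x0 in(('large_pot',.006,(.57,.3)),('medium_pot',.006,(.54,-.3)),('small_pot',.006,(.57,.1)),('small_cover',.034,(.57,-.12))):
  for c in f:
    m=meas(c,n)
    if m: print(n,c,m,solve(n,{c:m},z,x0)[0])
E
```

```text
time: 35.65
tool_pos: [0.5759, -0.1195, 0.0621]
tool_rot: [0.0, -0.0, 1.0, -0.0]
contact_force: [-1.1, 0.2, -0.5]
gripper_width: 0.997
grasp_force: 0.0
time: 36.05
tool_pos: [0.5756, -0.1194, 0.2075]
tool_rot: [-0.0, -0.0, 1.0, 0.0]
contact_force: [1.1, -0.7, 0.1]
gripper_width: 1.003
grasp_force: 0.0
time: 36.55
tool_pos: [0.4298, 0.0262, 0.2058]
tool_rot: [-0.0, -0.001, 1.0, 0.0]
contact_force: [1.0, -0.9, 0.5]
gripper_width: 1.001
grasp_force: 0.0
time: 36.85
tool_pos: [0.4326, 0.0238, 0.2063]
tool_rot: [0.0, 0.0, 1.0, -0.0]
contact_force: [0.9, 0.3, 0.0]
gripper_width: 1.002
grasp_force: 0.0
large_pot top (array([123.25361156, 169.24879615]), 623) [0.56982925 0.29488183]
large_pot scene (array([229.87037037, 142.90740741]), 108) [0.59213525 0.29409601]
medium_pot top (array([342.17777778, 187.21728395]), 405) [ 0.53830896 -0.30769126]
medium_pot scene (array([294.87272727, 248.01136364]), 440) [ 0.54075743 -0.30919224]
small_pot top (array([191.425, 163.725]), 40) [0.59157453 0.10938674]
small_pot scene (array([244.95789474, 166.41052632]), 190) [0.57898699 0.11836234]
small_cover top (array([273.9338843 , 170.34297521]), 242) [ 0.57570914 -0.11783697]
small_cover scene (array([275.50970874, 200.84951456]), 206) [ 0.57991888 -0.11795848][ WARN:0@2.803] global loadsave.cpp:1063 imwrite_ Unsupported depth image for selected encoder is fallbacked to CV_8U.
```

View pics/p4.png

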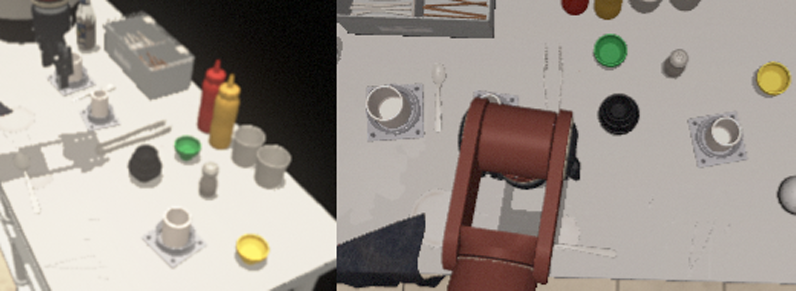

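View pics/p5.png

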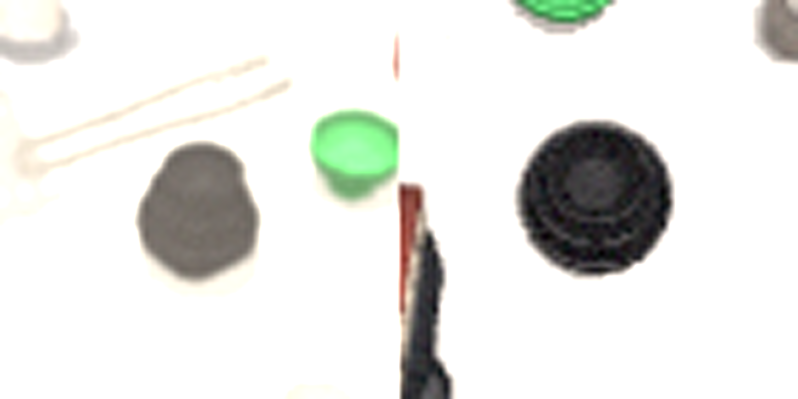

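The stack is concentric at top pixel (273,172), with the small cover level inside the medium. All three pots stand in their collars and the gripper is clear.

```bash
python3 -c "
from plant import ticket;print(ticket.job_done())"
```

```text
the job is handed in; nothing more can be done
None
```

The job is handed in at about 37 s: each sauce pot stands upright in its matching collar, and the black covers are nested upside down, small in medium in large; camera checks agreed, though no verdict came back.

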